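# Draw out the bench magnifier and hold it at the long line

### The arm

A 6-joint arm with a two-finger parallel gripper is mounted at the origin on the work surface. World frame = base frame: x ahead of the robot, y to its left, z up, the work surface at z = 0. Lengths are in m, angles in rad, forces in N, time in s.
With the tool pointing down it reaches from about 0.2 to 0.875 m from the base axis. Payload 3.4 kg.
Tool frame: the origin (TCP) lies on the mounting face of the last link; the fingertips stand 199 mm ahead of it and the grasp point (between the pads) lies 180 mm ahead of it; z points along the fingers, y is the direction in which the jaws open and shut (so a half turn about z gives the same grasp; the last joint's range is limited). The gripper opens to 94 mm and grips with 3 to 60 N. Pads are 16 mm wide; open, the fingers measure 119 mm over their backs; the gripper's body (75 mm by 177 mm) begins 78 mm behind the grasp point.
Start: joints at [1.098, 0.276, 1.505, -0, 1.361, -0.121], TCP at [0.198, 0.54, 0.405] pointing down, gripper open.
Joint ranges: [-2.89, 2.89], [-0.75, 2.08], [0.22, 2.7], [-1.18, 4.32], [0.11, 2.71], [-2.7, 2.7]. Speed limits (rad/s): [2.57, 2.57, 3.14, 3.14, 3.14, 3.14].

### API

Orientations are given as a unit quaternion [x, y, z, w].
In Python, from station import r, viewer, hand_in gives the robot as it stands.
- The arm moves only by the tool carry_out, never from a script. Its arguments are lists of equal length, an entry for each row: "delta_pos": the shift along the world's x, y, z in m, a list of three; "turn": the turn about the world's z in rad; "hand": the finger opening in m, from 0 to 0.094. A call has 1 to 8 rows; each row is the pose to reach, as a shift and turn from the pose measured when the call began; what a row does not reach only later rows make up. A row lasts 1/10 s, in which the tool goes at most 50 mm and 8.59 degrees, less where a joint would pass 70% of its speed; a pose out of reach is approached as far as the arm can. A call with a gripper value outside its range is refused whole. The fingers move at their own pace and stop on an object; "newtons" is the grip in N (left out, the last holds). Time passes only in rows, so rows that repeat a pose let the fingers close. It gives the time, the measured TCP pose, the force and the opening at its end, in the units of the state.
- r.read_state(): the state, without advancing time (a new reading comes with each control period).
- viewer.grab_frame(name): name is "side" or "top"; returns (picture, depth): 400x640x3 uint8, blue, green, red; 400x640 float32, m along the optical axis (not along the pixel's ray), 0 where there is no reading.
- viewer.camera_params(name): a dict with "intrinsics" (3x3 intrinsics, pixels), "pose" (4x4, takes a point from camera to world coordinates). Camera axes: x right, y up, looking along -z (the intrinsics and any distortion apply to the point x, -y, -z); pixel columns grow to the right and rows downward; lengths in m; the calibration is good to about 2 mm. A picture is of the moment at which its call begins. camera_params takes no time and is no camera call.
- hand_in(): hands the job in, once; it reports no verdict.
The state is a dict: "time_s": time; "joint_pos": joint angles; "joint_velocities": joint speeds; "joint_torque": joint torques, N m; "position": TCP position; "tool_rot": TCP orientation; "ft_force": force on the tool from outside, world axes, zero at the start; "torque": the same for the moment, N m; "opening": finger opening in m.
Only numpy, scipy, OpenCV 4.12 (cv2) and the standard library are available. Lean on these libraries where they do the work, as an engineer would, in place of code of your own. Each camera call takes 0.05 s, during which the arm holds its last target. There are 200 camera calls.

### The job

The magnifier beside the microscope is needed at its working distance, but a glass jar stands in the way of its telescoping arm: stand the jar upright in the small metal tray with the vial in it. Then squeeze the lock button on the magnifier's grip block, draw the arm out until its pointer is at the long line of the scale, and finish while still holding it there with the button squeezed in, for the arm springs back when let go. Leave everything else where it is.

Things in the scene. Friction and masses are not known exactly. Their poses are not given: they have to be found in the camera images.
- stand: Fixed magnifier stand: dark foot 150 x 100 x 14 mm, white column and a white level sleeve, 36 mm wide, top 118 mm above the table. Origin on the table below the sleeve's mouth; its x axis is the direction (level) in which the telescoping arm slides out of the sleeve, z up. The foot and sleeve lie on the -x side of the origin. Place and yaw vary.
- grip (a point): Centre of the white grip block on the telescoping arm: 40 mm long (stand's x), 32 mm wide (stand's y), 50 mm high, 70 to 120 mm above the table; moves with the arm. Retracted, 20 mm of free space part it from the sleeve. A pinch from above across its width (along the stand's y) also squeezes the lock button in.
- lens (a point): Centre of the magnifier lens on the arm: a level disc, 84 mm over its black ring, 55 to 65 mm above the table, centre 75 mm ahead of the block's centre (stand's +x).
- lock_face (a point): Centre of the outer face of the lock button: a black plate 24 mm long x 32 mm high on the block's -y side (stand's frame), standing out 7 mm from the block; its centre is 97 mm above the table. Pressed in towards the block (stand's +y).
- lock (a joint): Lock button, m: 0 = out (locked), 0.0055 = fully in. Spring of 2.4 N at the start to 6.8 N fully in; comes out again when let go. The arm can leave its retracted place only while the button is in by more than 3.5 mm.
- boom (a joint): Extension of the telescoping arm, m: 0 = fully retracted (start) to 0.13, along the stand's +x. A return spring pulls it back, 2.2 N retracted, about 4 N at 0.10, plus 0.4 N of friction; it slides back when let go.
- pointer (a point): Tip of the thin dark pointer needle on the lens ring, moves with the arm; 75 mm ahead (+x) of the block's centre and 68 mm to its -y side, 25 mm above the table, just over the scale's upper face.
- long_line (a point): The long line of the scale, at the point where the pointer should come to stand, 20 mm above the table; axes as the stand's. The scale is a fixed white rail 160 x 30 x 20 mm along the arm's -y side, with short black lines every 10 mm and one long black line across its full width, 38 mm from the rail's outer end. Retracted, the pointer is 65 to 100 mm short of it.
- jar_mid (a point): Centre of the loose clear glass jar with a white cap, 44 mm diameter, 85 mm high, upright, about 0.13 kg (42.5 mm above its underside). It stands on the table in front of the lens, in the arm's path.
- tray: Fixed open metal tray, 180 (its x) x 130 (its y) x 24 mm high, walls 4 mm, inner floor 4 mm above the table. Origin on the table below its centre; yaw varies. Its -x end has the small vial; its +x half is free.
- vial: Small loose glass vial, 24 mm diameter, 50 mm high, standing in the tray near its -x end, 60 mm from the centre; to be left alone. Origin at the centre of its underside.
- dish: Shallow loose glass dish, 90 mm diameter, 16 mm high, on the arm's +y side; to be left alone. Origin under its centre.
- flask: Amber bottle, 52 mm diameter, 120 mm high, on the stand's -y side; to be left alone. Origin under its centre.
- slidebox: Grey slide box with white lid, 87 x 34 x 34 mm; to be left alone. Origin under its centre.
- can: Metal can, 50 mm diameter, 65 mm high; to be left alone. Origin under its centre.
- spatula: Lab spatula 170 mm long lying on the table; to be left alone.
Mind the look-alikes: they are no part of the job. What is shaped like the part that bears long_line but blue or turquoise is not meant.

How it is judged:
By the outcome, as a careful person would: the job done as asked, in the order asked, and still so for the second after the job is handed in, while the arm keeps its last pose, push and grip.
It also fails if it takes over 51 s, if anything falls off the work surface, if the arm or the gripper's body presses on something with over 40 N, if the wrist force passes 120 N, or if a joint passes its speed limit or range.

## Working session

There is one attempt and no reset: what is moved stays moved. The work goes in short steps, Python scripts to look and compute and a tool call to move; the robot and the scene stay as the last step left them, time stands still between calls to the robot, and variables do not carry over. Pictures are saved under pics/ and viewed, about 8 in all and at most 12, crops included, and the job is handed in when it is done.

Besides the shell and the picture viewer there is one more tool, called after "Call:" as name([rows], argument=value, ...), one row to a line, values as JSON. carry_out: Moves the arm, as the interface text tells. Its arguments: {"type":"object","properties":{"delta_pos":{"type":"array"},"turn":{"type":"array"},"hand":{"type":"array"},"newtons":{"type":"number"}},"required":["delta_pos","turn","hand"]}

```bash
mkdir -p pics
cat > h.py <<'E'
import numpy as np,cv2
from station import r,viewer,hand_in
def grab(n):
    im,d=viewer.grab_frame(n); c=viewer.camera_params(n); return im,d,c
def at_z(c,u,v,z):
    K=np.array(c["intrinsics"]);T=np.array(c["pose"])
    p=np.linalg.inv(K)@[u,v,1]; w=T[:3,:3]@[p[0],-p[1],-p[2]]
    o=T[:3,3]; return o+w*(z-o[2])/w[2]
def proj(c,P):
    K=np.array(c["intrinsics"]);T=np.array(c["pose"])
    q=T[:3,:3].T@(np.asarray(P)-T[:3,3]); q=K@[q[0],-q[1],-q[2]]; return q[:2]/q[2]
def cloud(c,d):
    K=np.array(c["intrinsics"]);T=np.array(c["pose"])
    v,u=np.indices(d.shape); X=(u-K[0,2])/K[0,0]*d;Y=(v-K[1,2])/K[1,1]*d
    return np.stack([X,-Y,-d],-1)@T[:3,:3].T+T[:3,3]
E
python3 - <<'E'
from h import *
for n in("side","top"):
    im,d,c=grab(n); np.savez(f"{n}0.npz",im=im,d=d); cv2.imwrite(f"pics/{n}0.png",im)
    print(n,{k:np.round(v,3).tolist() if not isinstance(v,str) else v for k,v in c.items()})
print(r.read_state())
E
```

```text
side {'intrinsics': [[370.99, 0.0, 320.564], [0.0, 370.99, 202.857], [0.0, 0.0, 1.0]], 'pose': [[-0.966, 0.189, -0.177, 0.317], [-0.259, -0.731, 0.632, 0.623], [-0.01, 0.656, 0.755, 0.858], [0.0, 0.0, 0.0, 1.0]]}
top {'intrinsics': [[499.369, 0.0, 312.614], [0.0, 499.369, 208.392], [0.0, 0.0, 1.0]], 'pose': [[-0.025, 0.998, -0.065, 0.412], [-1.0, -0.026, -0.017, -0.013], [-0.018, 0.065, 0.998, 1.673], [0.0, 0.0, 0.0, 1.0]]}
{'time_s': 0.1, 'joint_pos': array([ 1.09797831e+00,  2.76518450e-01,  1.50596007e+00, -2.91734151e-05,
        1.36070399e+00, -1.20993736e-01]), 'joint_velocities': array([ 0.00047485, -0.00385295, -0.00479037,  0.00232195,  0.00085708,
       -0.00118398]), 'joint_torque': array([ 7.59076556e-04, -4.05456734e+01, -2.37779725e+01,  7.03151640e-02,
        2.99233315e-02, -6.29024589e-05]), 'position': array([0.19807721, 0.53961806, 0.40391709]), 'tool_rot': array([ 1.75003210e-01,  9.84567542e-01, -7.64318488e-04, -2.18926506e-04]), 'ft_force': array([ 0.81248761,  0.36206815, -0.59669907]), 'torque': array([ 0.01131228, -0.02475019,  0.04789142]), 'opening': 0.09426592726663387}
```

View pics/top0.png

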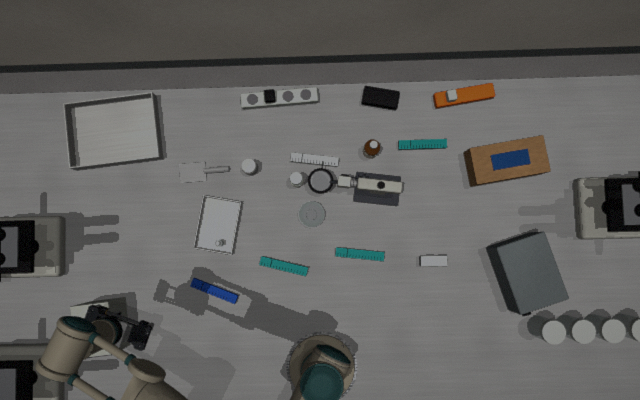

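View pics/side0.png

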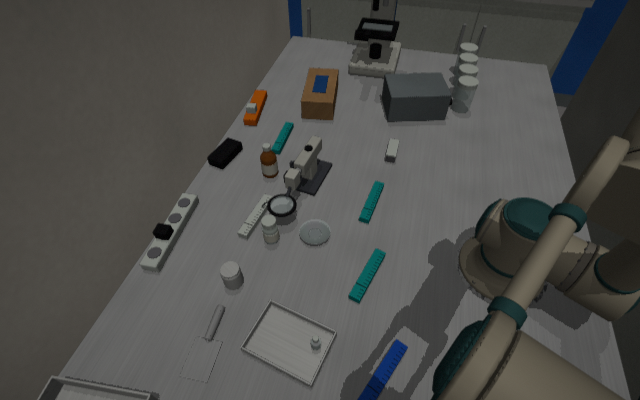

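The scale is the white rail at top (315,159); the turquoise rails at (423,144), (360,254) and (284,266) and the blue one at (215,290) are look-alikes. The jar is at (297,179) in front of the lens (320,181), while (250,167) is the can. The target tray at (219,224) holds the vial at (221,242), and the big tray at (113,130) is empty. Next I'll confirm these in enlarged crops.

Run:
```python
from h import *
a=np.load("top0.npz")["im"]; b=np.load("side0.npz")["im"]
A=cv2.resize(a[135:235,270:410],None,fx=5.7,fy=5.7,interpolation=cv2.INTER_CUBIC)
cv2.imwrite("pics/c1.png",cv2.convertScaleAbs(A,alpha=1.4))
B=cv2.resize(b[130:260,220:350],None,fx=4.6,fy=4.6,interpolation=cv2.INTER_CUBIC)
C=cv2.resize(a[185:265,185:255],None,fx=2.8,fy=2.8,interpolation=cv2.INTER_CUBIC)
o=np.zeros((598,800,3),np.uint8);o[:,:598]=B;o[:C.shape[0],600:600+C.shape[1]]=C
cv2.imwrite("pics/c2.png",cv2.convertScaleAbs(o,alpha=1.4))
```

```text
(no output)
```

View pics/c1.png

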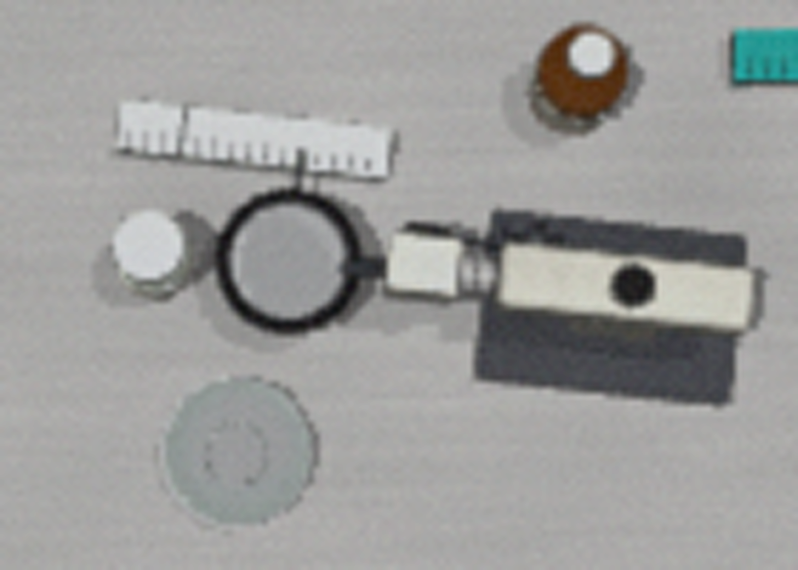

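View pics/c2.png

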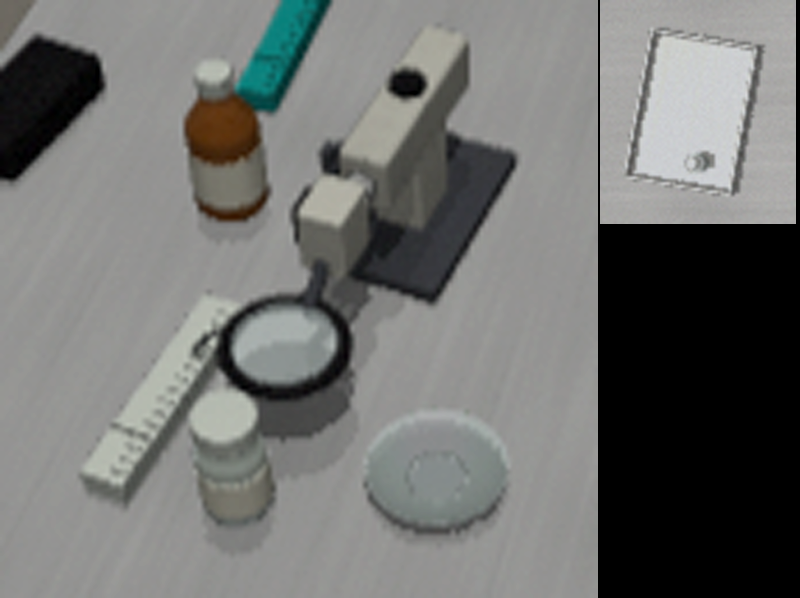

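Run:
```python
from h import *
from scipy.spatial.transform import Rotation as R
c=viewer.camera_params("top");s=viewer.camera_params("side")
A=lambda u,v,z:at_z(c,u/5.7+270-.4,v/5.7+135-.4,z)
T=lambda u,v,z:at_z(c,(u-600)/2.8+185-.3,v/2.8+185-.3,z)
S=lambda u,v,z:at_z(s,u/4.6+220-.4,v/4.6+130-.4,z)
print("jar top",A(148,244,.085),"side",S(225,410,.085))
b=[A(393,234,.12),A(463,240,.12),A(458,297,.12),A(389,292,.12)];print("block",np.mean(b,0),np.linalg.norm(b[0]-b[1]),np.linalg.norm(b[1]-b[2]))
bs=[S(312,182,.12),S(371,192,.12),S(348,229,.12),S(301,222,.12)];print("block side",np.mean(bs,0))
l=[A(502,245,.118),A(755,270,.118),A(750,330,.118),A(500,303,.118)]
ax=((l[0]+l[3])-(l[1]+l[2]));print("sleeve ax",np.degrees(np.arctan2(ax[1],ax[0])),"mouth",(l[0]+l[3])/2)
rl=[A(120,100,.02),A(395,129,.02),A(388,178,.02),A(117,152,.02)]
rx=rl[0]+rl[3]-rl[1]-rl[2];print("rail ax",np.degrees(np.arctan2(rx[1],rx[0])),np.linalg.norm(rx)/2,"c",np.mean(rl,0))
print("line",A(184,108,.02),A(182,156,.02),"ptr tip",A(302,152,.025),"lens",A(290,260,.065),"side",S(286,347,.065))
print("line side",S(112,427,.02),S(140,436,.02),"ptr side",S(200,350,.025))
t=[T(652,28,.024),T(763,45,.024),T(738,193,.024),T(628,177,.024)];print("tray",np.array(t),np.mean(t,0)); print("vial",T(693,162,.05))
print("vial side px 316,343:",at_z(s,316,339,.054))
print("dish",A(240,450,.01),"flask",A(592,53,.12))
q=r.read_state()["tool_rot"];m=R.from_quat(q).as_matrix();print("tooly",np.degrees(np.arctan2(m[1,1],m[0,1])),m[:,2])
```

```text
jar top [0.61678434 0.06596648 0.085     ] side [0.61874013 0.0653004  0.085     ]
block [ 0.59618235 -0.0877736   0.12      ] 0.03848251322163303 0.03152832822441036
block side [ 0.59651058 -0.07703615  0.12      ]
sleeve ax 82.5196767738431 mouth [ 0.59076511 -0.12895027  0.118     ]
rail ax 82.61499489036555 0.16076579236392796 c [0.6849066  0.00522288 0.02      ]
line [0.7048079  0.04627936 0.02      ] [0.67647278 0.04811043 0.02      ] ptr tip [ 0.6760942  -0.02216579  0.025     ] lens [ 0.60804265 -0.01352526  0.065     ] side [ 0.60746918 -0.00507944  0.065     ]
line side [0.70770311 0.04887497 0.02      ] [0.68807369 0.05108556 0.02      ] ptr side [ 0.67493919 -0.02047197  0.025     ]
tray [[0.57504782 0.37761283 0.024     ]
 [0.55132341 0.24566512 0.024     ]
 [0.37718472 0.27791446 0.024     ]
 [0.39915459 0.40789649 0.024     ]] [0.47567763 0.32727222 0.024     ]
vial [0.41488848 0.32524783 0.05      ]
vial side px 316,343: [0.41411612 0.33209508 0.054     ]
dish [0.50376206 0.01856119 0.01      ] flask [ 0.71136368 -0.18248759  0.12      ]
tooly 69.84231111261423 [-6.98612242e-04 -1.42842067e-03 -9.99998736e-01]
```

The crops confirm it: jar with white cap, white scale with its long line near the left end, and the tray with the vial. The arm's axis lies at about 82.5°. Moving above the jar.

Call:
carry_out([
  [0.42,-0.474,0],
  [0.42,-0.474,0],
  [0.42,-0.474,0],
  [0.42,-0.474,0],
  [0.42,-0.474,0],
  [0.42,-0.474,0],
  [0.42,-0.474,0],
  [0.42,-0.474,0],
], turn=[-1.349,-1.349,-1.349,-1.349,-1.349,-1.349,-1.349,-1.349], hand=[0.07,0.07,0.07,0.07,0.07,0.07,0.07,0.07], newtons=12)

```text
time_s: 0.9
position: [0.4642, 0.2385, 0.404]
tool_rot: [0.703, 0.712, -0.001, -0.001]
ft_force: [0.4, 0.2, -0.4]
opening: 0.0696
```

Call:
carry_out([
  [0.1533,-0.173,0],
  [0.1533,-0.173,0],
  [0.1533,-0.173,0],
  [0.1533,-0.173,0],
  [0.1533,-0.173,0],
  [0.1533,-0.173,-0.04],
  [0.1533,-0.173,-0.08],
  [0.1533,-0.173,-0.08],
], turn=[-0.143,-0.143,-0.143,-0.143,-0.143,-0.143,-0.143,-0.143], hand=[0.07,0.07,0.07,0.07,0.07,0.07,0.07,0.07])

```text
time_s: 1.7
position: [0.6154, 0.065, 0.318]
tool_rot: [0.752, 0.659, -0.005, -0.005]
ft_force: [0.4, -0.0, 0.3]
opening: 0.0699
```

Run:
```python
from h import *
im,d,c=grab("side"); 
print(r.read_state()["position"],r.read_state()["tool_rot"])
B=cv2.resize(im[110:270,180:380],None,fx=3.7,fy=3.7,interpolation=cv2.INTER_CUBIC)
cv2.imwrite("pics/s1.png",cv2.convertScaleAbs(B,alpha=1.4))
```

```text
[0.61654976 0.06534676 0.32122378] [ 0.7517465   0.65943685 -0.00315054 -0.0032115 ]
```

View pics/s1.png

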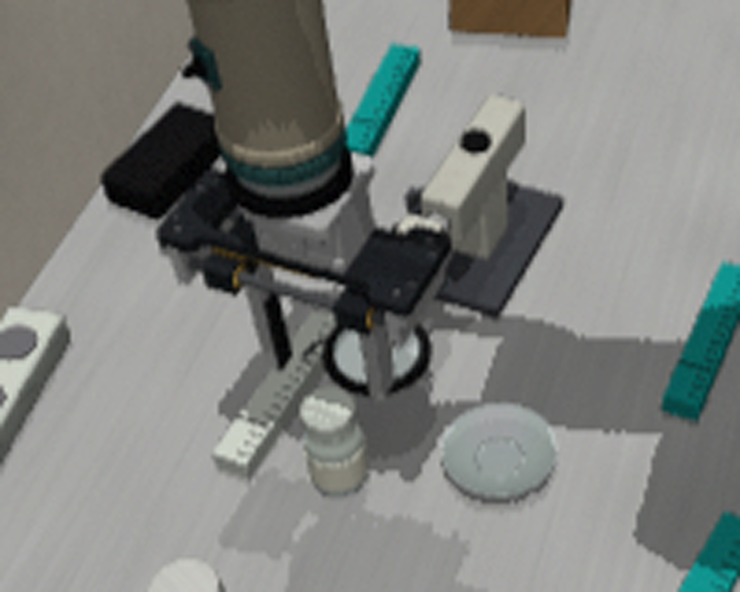

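The fingers straddle the jar in line with it (jar at about (333,445) in the crop, fingers at (280,350) and (380,385), 55 mm higher). Descending and gripping.

Call:
carry_out([
  [0.001,0,-0.04],
  [0.001,0,-0.075],
  [0.001,0,-0.096],
  [0.001,0,-0.096],
  [0.001,0,-0.096],
  [0.001,0,-0.096],
  [0.001,0,-0.096],
  [0.001,0,-0.096],
], turn=[0,0,0,0,0,0,0,0], hand=[0.07,0.07,0.07,0.07,0.03,0.03,0.03,0.03], newtons=12)

```text
time_s: 2.55
position: [0.6182, 0.0654, 0.227]
tool_rot: [0.752, 0.659, -0.002, -0.002]
ft_force: [-0.5, -0.5, 4.5]
opening: 0.0435
```

Call:
carry_out([
  [0,0,0.035],
  [0,0,0.075],
  [0,0,0.1],
  [-0.016,0.042,0.1],
  [-0.032,0.083,0.1],
  [-0.049,0.125,0.1],
  [-0.066,0.167,0.1],
  [-0.08,0.205,0.1],
], turn=[0,0,0,0,0,0,0,0], hand=[0.03,0.03,0.03,0.03,0.03,0.03,0.03,0.03], newtons=15)

```text
time_s: 3.35
position: [0.5369, 0.272, 0.3274]
tool_rot: [0.752, 0.66, -0.002, -0.002]
ft_force: [0.3, -0.2, -0.5]
opening: 0.0436
```

Call:
carry_out([
  [-0.015,0.035,0],
  [-0.02,0.048,0],
  [-0.02,0.048,-0.035],
  [-0.02,0.048,-0.06],
  [-0.02,0.048,-0.06],
  [-0.02,0.048,-0.06],
], turn=[0,0,0,0,0,0], hand=[0.03,0.03,0.03,0.03,0.03,0.03])

```text
time_s: 3.95
position: [0.5173, 0.3196, 0.2676]
tool_rot: [0.752, 0.659, -0.002, -0.002]
ft_force: [-0.3, 0.7, -1.1]
opening: 0.0435
```

Run:
```python
from h import *
im,d,c=grab("side"); 
print(r.read_state()["position"],r.read_state()["ft_force"])
B=cv2.resize(im[220:400,200:400],None,fx=3.3,fy=3.3,interpolation=cv2.INTER_CUBIC)
cv2.imwrite("pics/s2.png",cv2.convertScaleAbs(B,alpha=1.4))
```

```text
[0.51768177 0.31979554 0.26850948] [-0.93684821 -0.04386428 -0.80640627]
```

View pics/s2.png

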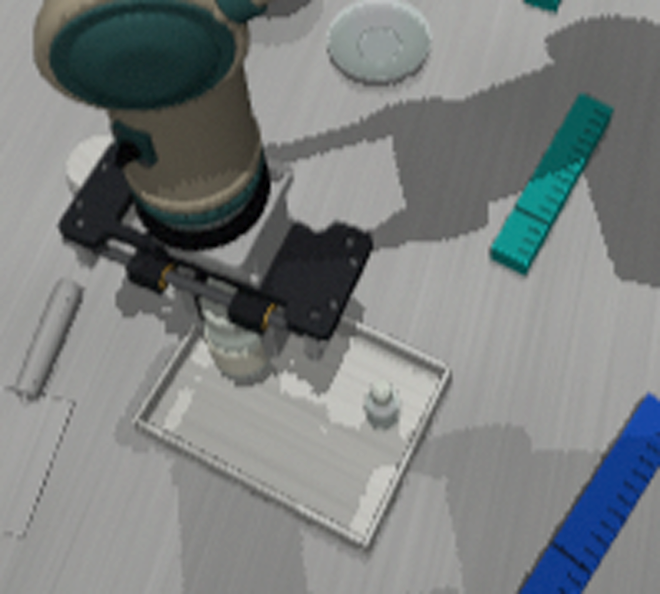

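The jar hangs upright over the tray's free end, clear of the walls and the vial (380,400). Lowering.

Call:
carry_out([
  [0,0,-0.02],
  [0,0,-0.03],
  [0,0,-0.034],
  [0,0,-0.036],
  [0,0,-0.037],
  [0,0,-0.037],
], turn=[0,0,0,0,0,0], hand=[0.03,0.03,0.03,0.03,0.03,0.03])

```text
time_s: 4.6
position: [0.5179, 0.3198, 0.232]
tool_rot: [0.752, 0.659, -0.001, -0.002]
ft_force: [-0.5, 0.2, -1.5]
opening: 0.0437
```

Call:
carry_out([
  [0,0,-0.001],
  [0,0,-0.0015],
  [0,0,-0.002],
  [0,0,-0.002],
], turn=[0,0,0,0], hand=[0.03,0.03,0.03,0.03])

```text
time_s: 5.0
position: [0.518, 0.32, 0.231]
tool_rot: [0.752, 0.659, 0.0, -0.002]
ft_force: [-0.3, -0.9, 4.8]
opening: 0.0433
```

Contact. Releasing and rising.

Call:
carry_out([
  [0,0,0],
  [0,0,0],
  [0,0,0],
  [0,0,0.03],
  [0,0,0.07],
  [0,0,0.11],
  [0,0,0.13],
  [0,0,0.13],
], turn=[0,0,0,0,0,0,0,0], hand=[0.058,0.058,0.058,0.058,0.058,0.058,0.058,0.058])

```text
time_s: 5.8
position: [0.5188, 0.3204, 0.3644]
tool_rot: [0.752, 0.659, 0.004, -0.001]
ft_force: [-0.4, 0.0, -0.1]
opening: 0.0578
```

Call:
carry_out([
  [0.01,-0.05,0.01],
  [0.02,-0.1,0.01],
  [0.03,-0.15,0.01],
  [0.039,-0.2,0.01],
  [0.049,-0.25,0.01],
  [0.058,-0.3,0.01],
  [0.068,-0.35,0.01],
  [0.078,-0.39,0.01],
], turn=[0,0,0,0,0,0,0,0], hand=[0.07,0.07,0.07,0.07,0.07,0.07,0.07,0.07])

```text
time_s: 6.6
position: [0.5963, -0.0717, 0.3722]
tool_rot: [0.752, 0.659, 0.003, -0.002]
ft_force: [0.2, -0.1, -0.7]
opening: 0.0698
```

Call:
carry_out([
  [0.001,-0.017,0],
  [0.001,-0.017,-0.02],
  [0.001,-0.017,-0.035],
  [0.001,-0.017,-0.035],
  [0.001,-0.017,-0.035],
], turn=[0,0,0,0,0], hand=[0.07,0.07,0.07,0.07,0.07])

```text
time_s: 7.1
position: [0.597, -0.0886, 0.3358]
tool_rot: [0.752, 0.659, 0.002, -0.003]
ft_force: [0.9, -0.6, 0.8]
opening: 0.07
```

Run:
```python
from h import *
im,d,c=grab("side"); 
print(r.read_state()["position"],r.read_state()["ft_force"])
B=cv2.resize(im[120:245,220:345],None,fx=4.7,fy=4.7,interpolation=cv2.INTER_CUBIC)
D=cv2.resize(im[260:390,230:345],None,fx=1.8,fy=1.8,interpolation=cv2.INTER_CUBIC)
o=np.zeros((590,800,3),np.uint8);o[:587,:587]=B[:587,:587];o[:D.shape[0],590:590+D.shape[1]]=D
cv2.imwrite("pics/s3.png",cv2.convertScaleAbs(o,alpha=1.4))
```

```text
[ 0.59735555 -0.08849474  0.3367557 ] [ 0.68196369 -0.66087643  0.49639216]
```

View pics/s3.png

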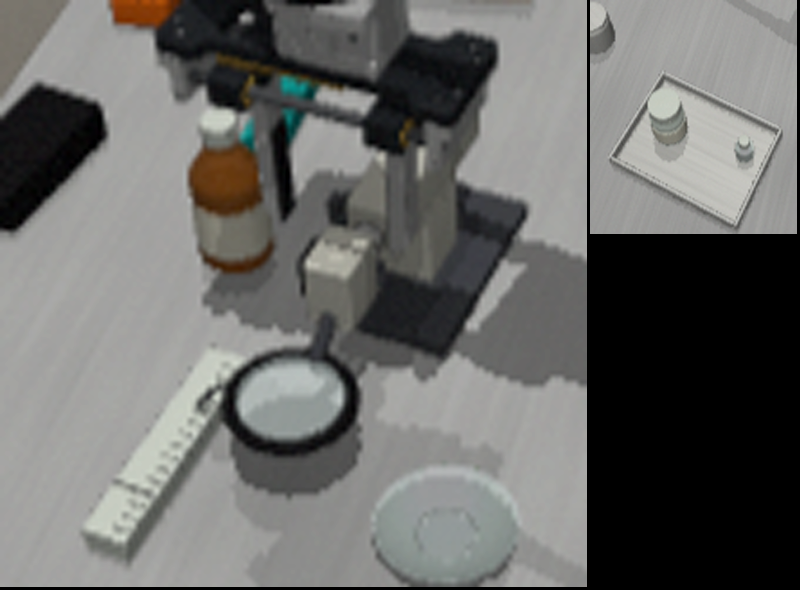

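The jar stands upright in the tray with the vial. The fingers straddle the block. Descending and squeezing.

Call:
carry_out([
  [0,0,-0.03],
  [0,0,-0.05],
  [0,0,-0.06],
  [0,0,-0.06],
  [0,0,-0.06],
  [0,0,-0.06],
  [0,0,-0.06],
  [0,0,-0.06],
], turn=[0,0,0,0,0,0,0,0], hand=[0.07,0.07,0.07,0.07,0.02,0.02,0.02,0.02], newtons=25)

```text
time_s: 7.95
position: [0.5985, -0.0887, 0.2779]
tool_rot: [0.752, 0.659, 0.004, -0.0]
ft_force: [4.7, -0.3, -0.7]
opening: 0.0417
```

Call:
carry_out([
  [0,0,0],
  [0,0,0],
  [0,0,0],
], turn=[0,0,0], hand=[0.02,0.02,0.02])

```text
time_s: 8.25
position: [0.5988, -0.0887, 0.2783]
tool_rot: [0.752, 0.659, 0.004, 0.0]
ft_force: [1.9, 0.1, 1.3]
opening: 0.0318
```

Opening is 32 mm, so the button is in. Drawing out about 65 mm.

Call:
carry_out([
  [0.0013,0.01,0],
  [0.0026,0.02,0],
  [0.0039,0.03,0],
  [0.0052,0.04,0],
  [0.0065,0.05,0],
  [0.0078,0.06,0],
  [0.0085,0.065,0],
  [0.0085,0.065,0],
], turn=[0,0,0,0,0,0,0,0], hand=[0.02,0.02,0.02,0.02,0.02,0.02,0.02,0.02])

```text
time_s: 9.05
position: [0.6076, -0.0227, 0.2784]
tool_rot: [0.752, 0.66, 0.005, 0.0]
ft_force: [3.8, -3.5, -1.2]
opening: 0.032
```

Run:
```python
from h import *
print({k:np.round(r.read_state()[k],4) for k in("position","ft_force","opening")})
im,d,c=grab("side");im2,_,_=grab("top")
B=cv2.resize(im[190:250,225:305],None,fx=7,fy=7,interpolation=cv2.INTER_CUBIC)
D=cv2.resize(im2[145:200,270:350],None,fx=3,fy=3,interpolation=cv2.INTER_CUBIC)
o=np.zeros((590,800,3),np.uint8);o[:420,:560]=B;o[425:590,:240]=D
cv2.imwrite("pics/s4.png",cv2.convertScaleAbs(o,alpha=1.4))
```

```text
{'position': array([ 0.6076, -0.0227,  0.2784]), 'ft_force': array([ 3.8011, -3.4634, -1.1588]), 'opening': np.float64(0.032)}
```

View pics/s4.png

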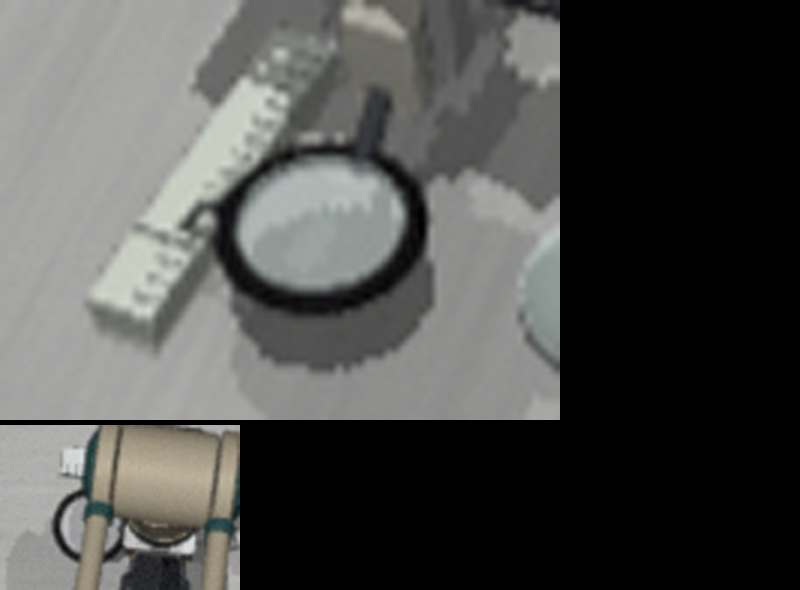

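The pointer tip at crop (183,228) is a few mm short of the long line, which runs from (135,230) to about (178,244). Enlarging.

```bash
cat > z.py <<'E'
from h import *
import sys
ims=[grab("side")[0].astype(float) for _ in range(4)]; im=np.mean(ims,0); im=np.clip(im*1.5,0,255).astype(np.uint8)
x0,y0,f=236,208,20
B=cv2.resize(im[y0:y0+28,x0:x0+36],None,fx=f,fy=f,interpolation=cv2.INTER_CUBIC)
for i in range(0,36,5): cv2.putText(B,str(x0+i),(i*f,10),0,.35,(0,0,255)); cv2.line(B,(i*f+f//2,12),(i*f+f//2,18),(0,0,255))
for i in range(0,28,5): cv2.putText(B,str(y0+i),(0,i*f+14),0,.35,(0,0,255))
cv2.imwrite(sys.argv[1],B)
E
python3 z.py pics/s5.png
```

```text
(no output)
```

View pics/s5.png

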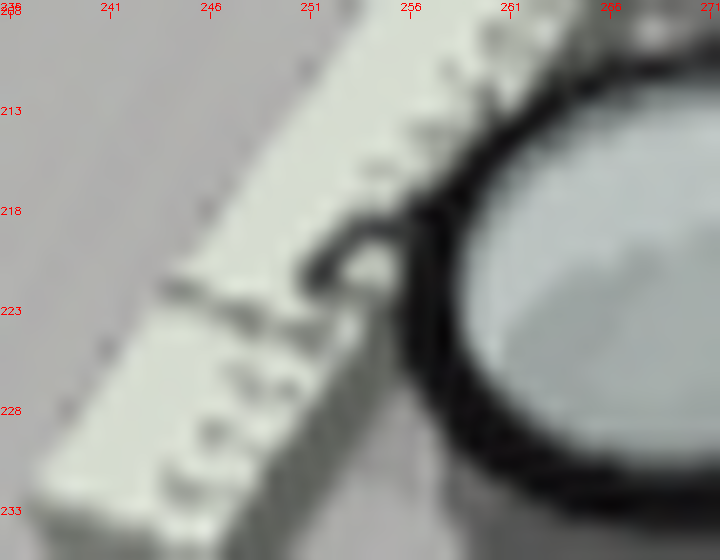

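Run:
```python
from h import *
c=viewer.camera_params("side"); d=np.array([np.cos(np.radians(82.55)),np.sin(np.radians(82.55)),0])
P=lambda u,v,z:at_z(c,236+u/20-.5,208+v/20-.5,z)
l=[P(170,288,.02),P(245,313,.02),P(320,340,.02)]; print("line",np.round(l,4),[round(p@d,4) for p in l])
for uv in((310,283),(314,293)): 
  t=P(*uv,.025); print("tip",t,t@d)
for s in(-.001,.0,.001,.002):
  q=l[1]*.5+l[2]*.5+np.array([0,0,.005])+d*s; print("goal tip px",s,(proj(c,q)-[236,208]+.5)*20)
# rail outer end edge
e=[P(45,480,.02),P(215,545,.02)];print("end",np.round(e,4),[round(p@d-.038,4) for p in e])
```

```text
line [[0.7083 0.0471 0.02  ]
 [0.6961 0.0486 0.02  ]
 [0.6839 0.0504 0.02  ]] [np.float64(0.1385), np.float64(0.1384), np.float64(0.1387)]
tip [0.68692827 0.04460917 0.025     ] 0.13330036686328314
tip [0.68568975 0.04615725 0.025     ] 0.13467479319261746
goal tip px -0.001 [280.51449234 299.80276476]
goal tip px 0.0 [277.01961826 304.9414683 ]
goal tip px 0.001 [273.52075058 310.08604384]
goal tip px 0.002 [270.01788246 315.23650145]
end [[0.712  0.0834 0.02  ]
 [0.6844 0.0878 0.02  ]] [np.float64(0.137), np.float64(0.1379)]
```

Call:
carry_out([
  [0.0003,0.0025,0],
  [0.0006,0.0047,0],
  [0.0006,0.0047,0],
  [0.0006,0.0047,0],
], turn=[0,0,0,0], hand=[0.02,0.02,0.02,0.02])

```text
time_s: 9.75
position: [0.6081, -0.0196, 0.2783]
tool_rot: [0.752, 0.659, 0.005, 0.0]
ft_force: [2.9, -4.3, -0.8]
opening: 0.0324
```

```bash
python3 z.py pics/s6.png
```

```text
(no output)
```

View pics/s6.png

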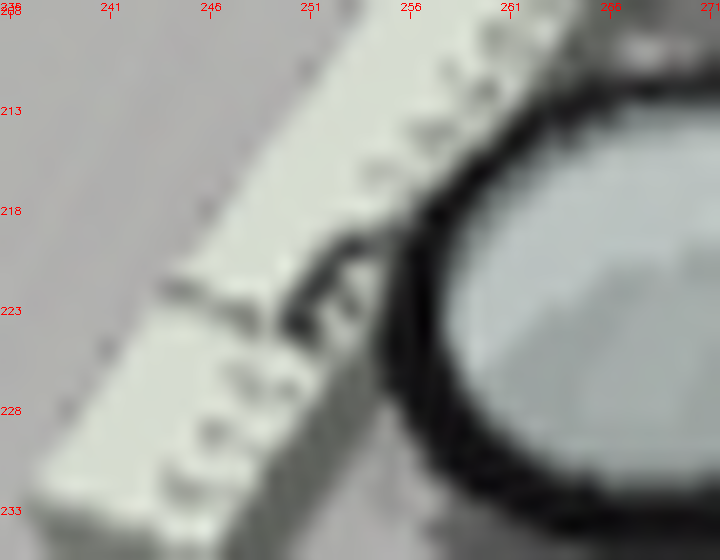

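```bash
cat > m.py <<'E'
from h import *
a=np.radians(82.55);d=np.array([np.cos(a),np.sin(a),0]);n=np.array([np.sin(a),-np.cos(a),0])
def rect(im,c,z,s0,s1,l0,l1,st=.0005):
    s=np.arange(s0,s1,st);l=np.arange(l0,l1,st);S,L=np.meshgrid(s,l)
    P=S[...,None]*d+L[...,None]*n+np.array([0,0,z]);T=np.array(c["pose"]);K=np.array(c["intrinsics"])
    q=(P-T[:3,3])@T[:3,:3]; u=K[0,0]*q[...,0]/-q[...,2]+K[0,2];v=K[1,1]*-q[...,1]/-q[...,2]+K[1,2]
    return s,l,cv2.remap(im,u.astype(np.float32),v.astype(np.float32),cv2.INTER_CUBIC)
def meas(name,im,c,sl):
    g=cv2.cvtColor(im,cv2.COLOR_BGR2GRAY).astype(np.float32)
    s,l,R=rect(g,c,.02,.125,.15,.686,.694);p=R.mean(0);w=np.clip(np.median(p)-p-8,0,None)
    line=(w*s).sum()/w.sum()
    # lens ring: bright disc inside dark ring, at z .06; radial edge fit by max dark correlation
    s,l,R=rect(g,c,.062,sl-.06,sl+.06,.60-.06,.60+.06,.001)
    yy,xx=np.mgrid[-46:47,-46:47];rr=np.hypot(xx,yy); t=np.zeros(rr.shape,np.float32);t[(rr>=36)&(rr<=42)]=-1
    m=(rr<=46).astype(np.float32); C=cv2.matchTemplate(R,t,cv2.TM_CCOEFF_NORMED,mask=m)
    _,v,_,(x,y)=cv2.minMaxLoc(C); cx=C[y,x-1:x+2]; off=(cx[0]-cx[2])/(2*(cx[0]-2*cx[1]+cx[2]))
    sc=s[x+46]+off*.001
    print(name,"line",round(line,4),"lens s",round(float(sc),4),"lat",round(float(l[y+46]),4),"corr",round(v,2),"gap",round(line-sc,4))
if __name__=="__main__":
    for nm in("top","side"):
        meas(nm+"0",np.load(nm+"0.npz")["im"],viewer.camera_params(nm),.066)
    st=r.read_state();print(st["position"],st["position"]@d,st["ft_force"],st["opening"])
    im,_,c=grab("side");meas("side now",im,c,.137)
    for s in(-.001,0,.001):print((proj(c,d*(.1385+s)+n*.6705+[0,0,.025])-[236,208]+.5)*20)
E
python3 m.py
```

```text
top0 line 0.1364 lens s 0.0661 lat 0.604 corr 0.75 gap 0.0703
side0 line 0.1391 lens s 0.0705 lat 0.606 corr 0.69 gap 0.0686
[ 0.60806421 -0.01962143  0.27834629] 0.05938638698119921 [ 3.72906315 -3.88360923 -1.54491771] 0.0322354311879325
side now line 0.139 lens s 0.1398 lat 0.606 corr 0.7 gap -0.0008
[325.2050956  314.62637337]
[321.72969365 319.78251333]
[318.25031343 324.94455549]
```

Measured extension is about 69.5 mm. The needed value is 70.3 to 70.8 mm, so I nudge out under 1 mm, with an allowance for the spring lag seen (4.7 commanded gave 3.1).

Call:
carry_out([
  [0.0003,0.0024,0],
  [0.0003,0.0024,0],
  [0.0003,0.0024,0],
  [0.0003,0.0024,0],
], turn=[0,0,0,0], hand=[0.02,0.02,0.02,0.02])

```text
time_s: 10.4
position: [0.6084, -0.0173, 0.2784]
tool_rot: [0.752, 0.659, 0.004, 0.001]
ft_force: [2.6, -3.8, -2.0]
opening: 0.0323
```

```bash
python3 m.py | tail -5; python3 z.py pics/s7.png
python3 - <<'E'
import cv2
from h import *
im,_,_=grab("side");B=cv2.resize(im[120:385,200:400],None,fx=2.1,fy=2.1,interpolation=cv2.INTER_CUBIC)
A=cv2.resize(cv2.imread("pics/s7.png")[160:420,140:460],None,fx=1.15,fy=1.15)
o=np.zeros((560,800,3),np.uint8);o[:B.shape[0],:B.shape[1]]=cv2.convertScaleAbs(B,alpha=1.4);o[:A.shape[0],425:425+A.shape[1]]=A
cv2.imwrite("pics/s8.png",o)
E
```

```text
[ 0.60837231 -0.01731796  0.27836352] 0.06171035717237078 [ 2.60627079 -3.7521313  -2.00796524] 0.032294646514237815
side now line 0.139 lens s 0.142 lat 0.606 corr 0.7 gap -0.003
[325.2050956  314.62637337]
[321.72969365 319.78251333]
[318.25031343 324.94455549]
```

View pics/s8.png

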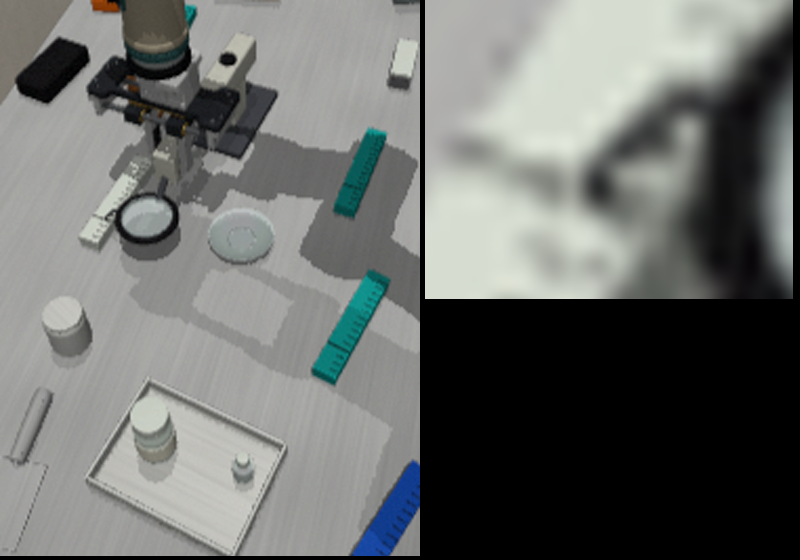

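I now overshoot slightly: the pointer reads 1 to 2 mm past by all measures. One more numeric measurement of the needle in the initial top image will settle the travel.

Run:
```python
from m import *
im=np.load("top0.npz")["im"];c=viewer.camera_params("top")
g=cv2.cvtColor(im,cv2.COLOR_BGR2GRAY).astype(np.float32)
for z,l0,l1 in((.05,.650,.658),(.035,.656,.664),(.027,.664,.672),(.025,.670,.675)):
    s,l,R=rect(g,c,z,.052,.080,l0,l1,.001);p=R.mean(0);print(z,l0,np.round(p).astype(int),"min s",round(s[p.argmin()],4))
for l0,l1 in((.675,.682),(.682,.69),(.69,.697)):
    s,l,R=rect(g,c,.02,.126,.147,l0,l1,.001);p=R.mean(0);print(l0,np.round(p).astype(int),round(s[p.argmin()],4))
# rail ends
s,l,R=rect(g,c,.02,.0,.19,.687,.697,.001);p=R.mean(0);gr=np.gradient(p);print("ends",s[gr[:40].argmax()],s[150+gr[150:].argmin()])
```

```text
0.05 0.65 [104  98  90  85  85  93 102 110 112 112 105  93  77  64  59  64  74  86
  94 100 104 108 108 107 108 109 110 110 109] min s 0.066
0.035 0.656 [101  99  96  94  94  99 106 111 112 108  99  87  73  60  54  56  65  77
  87  94  96  98  97  93  90  91  94  99 102] min s 0.066
0.027 0.664 [146 145 141 135 129 125 128 137 140 131 116  97  81  68  63  66  81 101
 122 137 140 137 132 123 115 111 116 127 137] min s 0.066
0.025 0.67 [149 148 145 140 135 131 132 139 143 139 128 113  99  87  80  80  90 108
 130 145 151 149 144 140 134 130 131 137 144] min s 0.066
0.675 [143 141 140 140 143 144 142 136 127 120 114 111 113 120 129 138 146 149
 148 145 142] 0.137
0.682 [147 147 148 148 148 148 146 138 123 109 101 105 119 134 146 149 149 149
 150 149 149] 0.136
0.69 [136 135 134 132 130 129 128 126 119 110 102 102 110 120 130 135 135 134
 134 133 133] 0.137
ends 0.015 0.17500000000000002
```

Call:
carry_out([
  [-0.0002,-0.0014,0],
  [-0.0002,-0.0014,0],
  [-0.0002,-0.0014,0],
  [-0.0002,-0.0014,0],
], turn=[0,0,0,0], hand=[0.02,0.02,0.02,0.02])

```text
time_s: 11.1
position: [0.6081, -0.0189, 0.2784]
tool_rot: [0.752, 0.659, 0.004, 0.001]
ft_force: [3.5, -3.6, -1.4]
opening: 0.0323
```

```bash
python3 m.py | sed -n 3,4p
```

```text
[ 0.60814698 -0.01889812  0.2783554 ] 0.06011432649443123 [ 3.45781851 -3.57261143 -1.39907861] 0.032333999641062115
side now line 0.139 lens s 0.1405 lat 0.606 corr 0.7 gap -0.0015
```

Extension is 70.4 mm by the tool pose and 70.1 mm by the lens image, against 70.4 mm needed. The button is still squeezed. Handing in.

```bash
python3 -c "
from station import hand_in
print(hand_in())"
```

```text
the job is handed in; nothing more can be done
None
```

I stood the jar upright in the free half of the small tray with the vial. I then squeezed the grip block, button included, drew the arm out to the long line, and handed in while still holding it there at about 11 s.

**Last checks**
- **Jar and surroundings:** the last picture, taken before a final 1.5 mm correction, shows the jar upright beside the vial. The vial, dish and can look untouched.
- **Button:** the finger opening stayed at 32 mm, which fits the button being fully in.
- **Extension:** it read 70.4 mm from the tool pose and 70.1 mm from tracking the lens in the side camera. The starting top picture gives a needed travel of about 70.4 mm, to within roughly 0.5 mm.

**Disagreements**
- **Side camera:** measured by the lens ring alone, it puts the arm 1.5 mm past the line. I put this down to the ring's height in that slanting view and trusted the top camera.
- **First stops:** I stopped once slightly short and once about 1.5 mm past the line. I corrected both before handing in, and did not view a picture after the last correction.

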